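# Check a charge of mill balls on a spring-pan gauge

### The job

Check the charge of steel balls: slide the gauge's gate fully open, pour all seven balls from the scoop into the spring-hung pan so that their weight brings it down onto its stop, then slide the gate fully closed again over them. Set the scoop, emptied, back down level on the worktop and let go of everything. Do not spill a ball, and leave the beaker, the small bottle and the tape roll where they stand.

Things in the scene. Friction and masses are not known exactly. Their poses are not given: they have to be found in the camera images.
- gauge: Charge gauge: grey and aluminium frame fixed to the worktop, x +-75 mm, y -75 to +185 mm, 96 mm high. Origin on the worktop straight below the pan's centre, z up. Its deck, top 82 mm high, has a 106 x 106 mm opening over the origin. Two rails along x = +-70 mm (tops 96 mm high) run the full length and carry the gate; a 94 mm high end stop stands at y = -69 mm, beside the opening.
- opening (a point): Centre of the square opening in the gauge's deck, at the deck's top face, 82 mm above the worktop.
- pan (a joint): Drop (m) of the open square steel pan hung on springs under the opening: 0 = up, 0.018 = down on the hard stop (four studs). It sinks smoothly as balls are added; about six of the seven balls bring it to the stop. The pan is 116 x 116 x 36 mm outside, walls and floor 3 mm; its rim is 2 mm below the deck's underside when up, 20 mm when down.
- pan_floor (a point): Centre of the upper face of the pan's floor; moves down with the pan (41 mm above the worktop when up, 23 mm when down).
- gate (a joint): Slide of the flat aluminium gate on the deck, m, along the gauge's +y. 0 = fully closed over the opening, 0.11 = fully open, clear of the opening. About 1 N moves it; it stays where it is left. It starts closed or almost closed. The plate is 124 x 122 x 7 mm, its top 90 mm above the worktop.
- gate_grip (a point): Grip point of the gate's black upright handle: a bar 46 mm long (gauge x), 14 mm thick (gauge y), on the middle of the gate, standing from 90 to 124 mm above the worktop. The point is on its mid-plane, 113 mm above the worktop, 11 mm below the bar's top. Pinch it across its thickness from above.
- scoop: Steel weighing scoop, 170 x 60 x 44 mm, 0.13 kg, holding seven balls. Origin on its underside mid-bowl; +x out of the open nose, -x along the handle, z up. Bowl x -46 to +45 mm: flat floor, then a ramp from x = +10 mm rising 20 degrees to the nose; tipped 40 to 55 degrees nose-down it empties. Black handle bar 16 mm wide, 20 tall, x -58 to -126 mm, 24 to 44 mm high; foot at x = -122 mm.
- scoop_grip (a point): Grip point on the scoop's handle: scoop x = -85 mm, mid-width, 34 mm above its underside. Pinch across the 16 mm width (scoop y).
- scoop_nose (a point): Middle of the scoop's pouring edge: scoop x = +45 mm, 15 mm above its underside.
- ball_0_center (a point): Centre of one of seven equal loose steel balls, 16 mm in diameter, 17 g, lying in the scoop at the start.
- ball_1_center (a point): Centre of one of seven equal loose steel balls, 16 mm in diameter, 17 g, lying in the scoop at the start.
- ball_2_center (a point): Centre of one of seven equal loose steel balls, 16 mm in diameter, 17 g, lying in the scoop at the start.
- ball_3_center (a point): Centre of one of seven equal loose steel balls, 16 mm in diameter, 17 g, lying in the scoop at the start.
- ball_4_center (a point): Centre of one of seven equal loose steel balls, 16 mm in diameter, 17 g, lying in the scoop at the start.
- ball_5_center (a point): Centre of one of seven equal loose steel balls, 16 mm in diameter, 17 g, lying in the scoop at the start.
- ball_6_center (a point): Centre of one of seven equal loose steel balls, 16 mm in diameter, 17 g, lying in the scoop at the start.
- beaker: Bystander: glass beaker, 53 mm in diameter, 66 mm high; origin at the centre of its underside.
- bottle_small: Bystander: small brown bottle with white cap, 38 mm in diameter, 62 mm high; origin at the centre of its underside.
- tape_roll: Bystander: roll of pale tape lying flat, 91 mm in diameter, 19 mm high; origin at the centre of its underside.

How it is judged:
By the outcome, as a careful person would: the job done as asked, in the order asked, and still so for the second after the job is handed in, with the robot touching nothing.
It also fails if it takes over 72 s, if anything falls off the work surface, if the arm or the gripper's body presses on something with over 40 N, if the wrist force passes 120 N, or if a joint passes its speed limit or range.

### The arm

A 6-joint arm with a two-finger parallel gripper is mounted at the origin on a cart in front of the work surface, level with it; the furniture and walls round the work are solid. World frame = base frame: x ahead of the robot, y to its left, z up, the work surface at z = 0. Lengths are in m, angles in degrees, forces in N, time in s.
With the tool pointing down it reaches from about 0.3 to 0.875 m from the base axis. Payload 6.4 kg.
Tool frame: the origin (TCP) lies midway between the tips of the shut fingers; the grasp point (between the pads) lies 19 mm behind it; z points along the fingers, y is the line along which they close (so a half turn about z gives the same grasp; the last joint's range is limited). The gripper opens to 85 mm and grips with 20 to 120 N. Pads are 22 mm wide; open, the fingers measure 114 mm over their backs; the gripper's body (76 mm by 85 mm) begins 54 mm behind the grasp point. The pads swing forward as they close: fully open they stand 13 mm farther back than shut.
Start: joints at [54.471, 10.359, 92.074, -0, 77.567, -11.82], TCP at [0.231, 0.526, 0.231] pointing down, gripper open.
Joint ranges: [-171.53, 171.53], [-51.25, 118.39], [17.06, 147.69], [-65.23, 245.23], [0, 150.52], [-178.68, 178.68]. Speed limits (degrees/s): [147.25, 147.25, 172.46, 180, 180, 180].

### API

Orientations are given as a 3x3 rotation matrix whose columns are the frame's x, y, z axes.
In Python, from rig import manip gives the robot as it stands. The module is installed in compiled form; this text tells all that it offers.
- The arm moves only by the tool step_arm, never from a script. Its argument "rows" is one flat list of numbers, 7 for each row, row after row: the shift along the tool's x, y, z in cm, then the turn, a rotation vector about the tool's x, y, z in degrees, then the finger opening in cm, from 0 to 8.54. In form: [x, y, z, wx, wy, wz, jaw, x, y, z, wx, wy, wz, jaw, ...]. A call has 1 to 12 rows; each row is the pose to reach, as a shift and turn from the pose commanded when the call began, along the tool's axes at that moment; what a row does not reach only later rows make up. A row lasts 1/12 s, in which the tool goes at most 41.7 mm and 7.16 degrees, less where a joint would pass 70% of its speed; a pose out of reach is approached as far as the arm can. A call with a gripper value outside its range is refused whole. The fingers move at their own pace and stop on an object; "force" is the grip in N (left out, the last holds). Time passes only in rows, so rows that repeat a pose let the fingers close. It gives the time, the measured TCP pose, the force, the opening and the grip force at its end, in the units of the state.
- manip.observe(): the state, without advancing time (a new reading comes with each control period).
- manip.grab_frame(name): name is "scene" or "top" or "wrist"; returns the picture (384x512x3 uint8, red, green, blue); there is no depth.
- manip.get_calibration(name): a dict with "fx", "fy", "cx", "cy" (pixels), "position" and "rotation" of the camera in the world; the wrist camera has in their place "T_tool_cam" (4x4, takes a point from camera to tool coordinates, whose origin is the TCP and whose axes are the flange's). Camera axes: x right, y up, looking along -z (the intrinsics and any distortion apply to the point x, -y, -z); pixel columns grow to the right and rows downward; lengths in m; the calibration is good to about 2 mm. A picture is of the moment at which its call begins: read the wrist's pose just before it. get_calibration takes no time and is no camera call.
- manip.close_job(): hands the job in; it is judged then, once.
The state is a dict: "t": time; "joints": joint angles; "joint_velocities": joint speeds; "joint_torque": joint torques, N m; "position": TCP position; "ee_rot": TCP orientation; "contact_force": force on the tool from outside, world axes, zero at the start; "moment": the same for the moment, N m; "grip_width": finger opening in m; "grip_force": force on a finger pad.
Only numpy, scipy, OpenCV 4.12 (cv2) and the standard library are available. Lean on these libraries where they do the work, as an engineer would, in place of code of your own. Each camera call takes 0.05 s, during which the arm holds its last target. There are 200 camera calls.

## Working session

There is one attempt and no reset: what is moved stays moved. The work goes in short steps, Python scripts to look and compute and a tool call to move; the robot and the scene stay as the last step left them, time stands still between calls to the robot, and variables do not carry over. Pictures are saved under pics/ and viewed, at most 10 in all, crops included, and the job is handed in when it is done.

Besides the shell and the picture viewer there is one more tool, called after "Emit:" by a JSON object that holds its "name" and its "arguments", one argument or row to a line. step_arm: Moves the arm, as the interface text tells. Its arguments: {"type":"object","properties":{"rows":{"type":"array"},"force":{"type":"number"}},"required":["rows"]}

```bash
mkdir -p pics; python3 - <<'E'
from rig import manip
import cv2, numpy as np
s=manip.observe(); print(s['t'],s['position'],s['ee_rot'])
for n in ['scene','top','wrist']:
    im=manip.grab_frame(n); cv2.imwrite(f'pics/{n}0.png',im[:,:,::-1])
    print(n,manip.get_calibration(n))
E
```

```text
0.0 [0.230874   0.52603349 0.23040875] [[-9.15597589e-01  4.02094624e-01 -9.84126298e-04]
 [ 4.02095679e-01  9.15596618e-01 -1.37780062e-03]
 [ 3.47056489e-04 -1.65722385e-03 -9.99998567e-01]]
scene {'fx': 414.06029115933416, 'fy': 414.06029115933416, 'cx': 249.1173748588801, 'cy': 190.37549355911108, 'position': array([ 0.19969727, -0.54196976,  0.82940013]), 'rotation': array([[ 0.78594952,  0.49179097, -0.37473324],
       [-0.61800793,  0.60653472, -0.5001818 ],
       [-0.01869617,  0.62470576,  0.78063639]])}
top {'fx': 441.27464162872957, 'fy': 441.27464162872957, 'cx': 256.74072366420785, 'cy': 190.8104295755363, 'position': array([ 0.3068937 , -0.05597379,  1.24939816]), 'rotation': array([[-0.09774529,  0.97153165, -0.21580571],
       [-0.99520757, -0.09481291,  0.02392479],
       [ 0.00278252,  0.21711002,  0.97614317]])}
wrist {'fx': 305.60185718130384, 'fy': 305.60185718130384, 'cx': 259.3850150627135, 'cy': 190.85293999554224, 'T_tool_cam': array([[ 1.01140283e-04,  9.63620973e-01,  2.67272539e-01,
         6.87368869e-02],
       [ 9.99999916e-01, -2.03839618e-04,  3.56504476e-04,
        -2.17591256e-04],
       [ 3.98015922e-04,  2.67272481e-01, -9.63620912e-01,
        -1.42691201e-01],
       [ 0.00000000e+00,  0.00000000e+00,  0.00000000e+00,
         1.00000000e+00]])}
```

View pics/scene0.png

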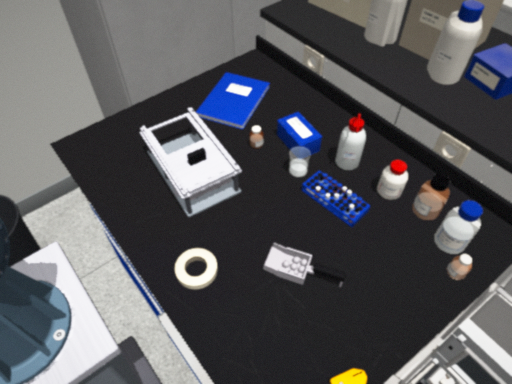

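View pics/top0.png

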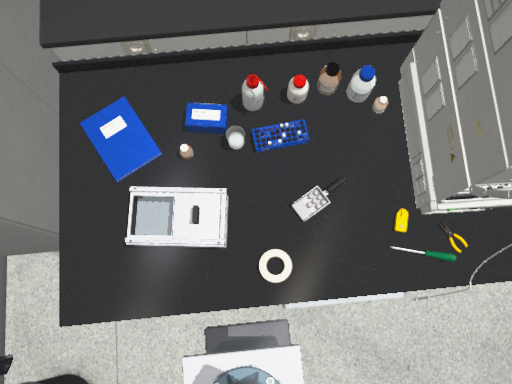

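The scene view shows the gauge at about (190,160) with the gate handle at (196,156), the scoop at (290,263) with its handle towards (340,280), and the tape at (196,268). In the top view the gauge is at (178,216), the handle at (196,215), the scoop at (311,203), the beaker at (235,138), the bottle at (186,151) and the tape at (275,266).

```bash
python3 - <<'E'
import cv2, numpy as np
t=cv2.imread('pics/top0.png'); s=cv2.imread('pics/scene0.png'); w=cv2.imread('pics/wrist0.png')
def c(im,x,y,wd,h,k,W=400,H=300):
    o=cv2.resize(im[y:y+h,x:x+wd],None,fx=k,fy=k,interpolation=cv2.INTER_CUBIC)
    return o[:H,:W]
a=c(t,120,180,115,75,3.478)[:260]; a=cv2.copyMakeBorder(a,0,300-a.shape[0],0,400-a.shape[1],cv2.BORDER_CONSTANT)
b=c(s,135,105,120,105,2.85); b=cv2.copyMakeBorder(b,0,300-b.shape[0],0,400-b.shape[1],cv2.BORDER_CONSTANT)
d=c(t,285,170,66,50,6); d=cv2.copyMakeBorder(d,0,300-d.shape[0],0,400-d.shape[1],cv2.BORDER_CONSTANT)
e=c(s,260,240,90,50,4.44); e=cv2.copyMakeBorder(e,0,300-e.shape[0],0,400-e.shape[1],cv2.BORDER_CONSTANT)
cv2.imwrite('pics/crop1.png',np.vstack([np.hstack([a,b]),np.hstack([d,e])]))
E
```

```text
(no output)
```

View pics/crop1.png

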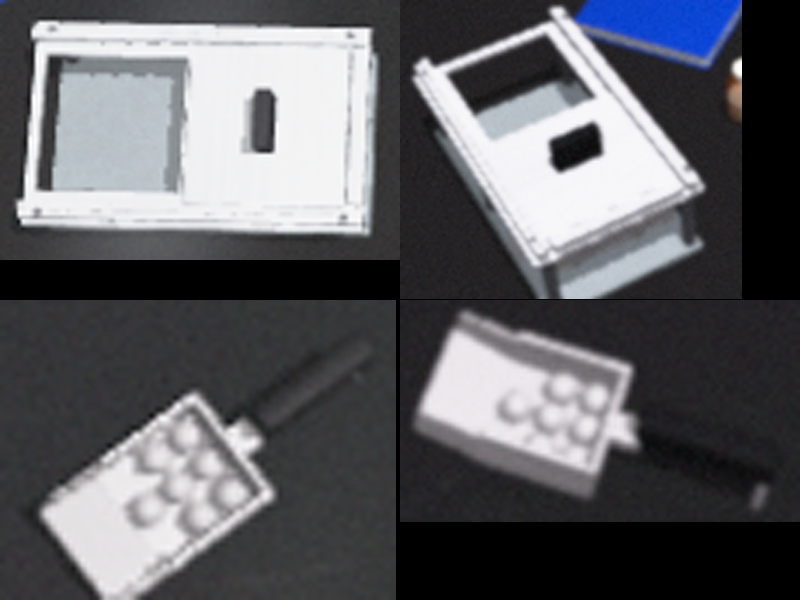

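View pics/wrist0.png

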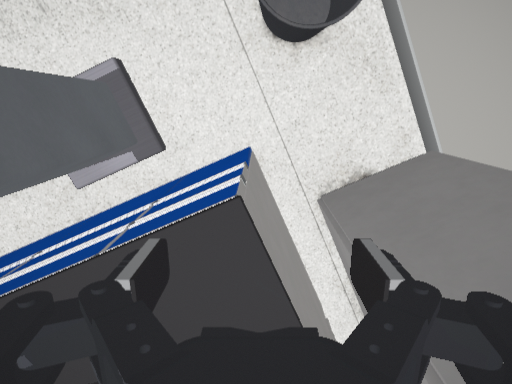

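The crops show the gauge's rail ends, the hole on the +y half with a grey floor, the handle at top-crop (263,120) and scene-crop (575,147), and the scoop with seven balls at the handle end of the bowl. The wrist view shows only the table edge and the floor. It isn't yet clear which end holds the opening, so I'll triangulate.

```bash
cat > h.py <<'E'
import numpy as np
from rig import manip
def ray(cal,uv,pos=None,R=None):
    d=np.array([(uv[0]-cal['cx'])/cal['fx'],-(uv[1]-cal['cy'])/cal['fy'],-1.])
    if 'position' in cal: p,R=cal['position'],cal['rotation']
    else:
        T=cal['T_tool_cam']; p=pos+R@T[:3,3]; R=R@T[:3,:3]
    d=R@d; return p,d/np.linalg.norm(d)
def tri(rays):
    A=sum(np.eye(3)-np.outer(d,d) for p,d in rays); b=sum((np.eye(3)-np.outer(d,d))@p for p,d in rays)
    x=np.linalg.solve(A,b); e=max(np.linalg.norm(np.cross(x-p,d)) for p,d in rays); return x,e
def onz(r,z): p,d=r; return p+d*(z-p[2])/d[2]
E
python3 - <<'E'
from h import *
np.set_printoptions(precision=4,suppress=True)
T=manip.get_calibration('top');S=manip.get_calibration('scene')
gt=lambda u,v:ray(T,(120+u/3.478,180+v/3.478)); gs=lambda u,v:ray(S,(135+(u-400)/2.85,105+v/2.85))
st=lambda u,v:ray(T,(285+u/6,170+(v-300)/6)); ss=lambda u,v:ray(S,(260+(u-400)/4.44,240+(v-300)/4.44))
P={'rail +x+y':[gt(33,25),gs(557,10)],'rail -x+y':[gt(20,204),gs(420,63)],'rail +x-y':[gt(371,33),gs(703,188)],'rail -x-y':[gt(368,220),gs(545,258)],
'handle top':[gt(261,121),gs(573,142)],'hole +x+y':[gt(50,57),gs(550,35)],'hole -x+y':[gt(38,192),gs(447,75)],'hole +x-y':[gt(187,60),gs(598,105)],'hole -x-y':[gt(182,190),gs(488,140)],
'nose1':[st(42,512),ss(415,424)],'nose2':[st(107,600),ss(463,312)] ,'rear1':[st(194,393),ss(632,365)],'rear2':[st(272,495),ss(588,495)],'hstart':[st(250,415),ss(650,435)],'hend':[st(367,347),ss(775,475)]}
for k,v in P.items(): print(k,*tri(v))
for u,v in [(235,138),(186,151),(275,266)]: print(onz(ray(T,(u,v)),0.03))
E
```

```text
rail +x+y [0.6054 0.2553 0.0926] 0.0004433355693341858
rail -x+y [0.4666 0.2691 0.0961] 0.0011248866990358382
rail +x-y [ 0.5782 -0.0046  0.0831] 0.002036862714973621
rail -x-y [0.4319 0.0096 0.0916] 0.0012475304275545347
handle top [0.5105 0.0821 0.1141] 0.0007076078525789445
hole +x+y [0.5855 0.2462 0.0772] 0.002749427217442005
hole -x+y [0.4807 0.2591 0.0784] 0.002772852483279369
hole +x-y [0.5714 0.1413 0.074 ] 0.0005950816211981841
hole -x-y [0.4655 0.1479 0.0938] 0.0012079352788712107
nose1 [ 0.5243 -0.1839 -0.0608] 0.017733599663641974
nose2 [ 0.4888 -0.2062  0.0954] 0.018823621507522318
rear1 [ 0.5764 -0.2591  0.0325] 0.0019161660320336188
rear2 [ 0.5243 -0.2915  0.0115] 0.0019076756475521909
hstart [ 0.566  -0.2869  0.0142] 0.0007693419646321614
hend [ 0.5902 -0.3438  0.0298] 0.000838055229548334
[ 0.7392 -0.0383  0.03  ]
[0.7135 0.1059 0.03  ]
[ 0.3625 -0.1149  0.03  ]
```

```bash
cat >> h.py <<'E'
from scipy.spatial.transform import Rotation as Ro
def down(yaw):  # tool down, tool y at yaw deg
    a=np.radians(yaw); y=np.array([np.cos(a),np.sin(a),0]); z=np.array([0,0,-1.]); return np.column_stack([np.cross(y,z),y,z])
def go(pos,R,p0=None,R0=None):
    s=manip.observe(); p0=s['position'] if p0 is None else p0; R0=s['ee_rot'] if R0 is None else R0
    print('shift cm',np.round(R0.T@(np.array(pos)-p0)*100,2),'rot',np.round(Ro.from_matrix(R0.T@R).as_rotvec(degrees=True),2))
E
python3 -c "
from h import *
go([.51,.1,.29],down(83.2))"
```

```text
shift cm [-42.68 -27.8   -5.91] rot [ -0.07  -0.03 -16.91]
```

Emit:
{"name": "step_arm", "arguments": {
  "rows": [-42.7,-27.8,-5.9,0,0,-16.9,8.5,-42.7,-27.8,-5.9,0,0,-16.9,8.5,-42.7,-27.8,-5.9,0,0,-16.9,8.5,-42.7,-27.8,-5.9,0,0,-16.9,8.5,-42.7,-27.8,-5.9,0,0,-16.9,8.5,-42.7,-27.8,-5.9,0,0,-16.9,8.5,-42.7,-27.8,-5.9,0,0,-16.9,8.5,-42.7,-27.8,-5.9,0,0,-16.9,8.5,-42.7,-27.8,-5.9,0,0,-16.9,8.5,-42.7,-27.8,-5.9,0,0,-16.9,8.5,-42.7,-27.8,-5.9,0,0,-16.9,8.5,-42.7,-27.8,-5.9,0,0,-16.9,8.5]
}}

```text
t: 1.15
position: [0.5006, 0.1141, 0.2883]
ee_rot: [[-0.993, 0.119, 0.0], [0.119, 0.993, 0.0], [-0.0, 0.0, -1.0]]
contact_force: [0.7, 0.8, -0.2]
grip_width: 0.085
grip_force: 0.0
```

```bash
python3 - <<'E'
from h import *
import cv2
s=manip.observe(); im=manip.grab_frame('wrist'); print(s['position'],s['ee_rot'])
np.savez('w1.npz',p=s['position'],R=s['ee_rot'])
cv2.imwrite('pics/w1.png',cv2.resize(im[:,:,::-1],(800,600),interpolation=cv2.INTER_CUBIC))
E
```

```text
[0.50062508 0.11409093 0.2882795 ] [[-9.92929205e-01  1.18708022e-01  1.20802828e-05]
 [ 1.18708023e-01  9.92929201e-01  8.71633950e-05]
 [-1.64787129e-06  8.79811069e-05 -9.99999996e-01]]
```

View pics/w1.png

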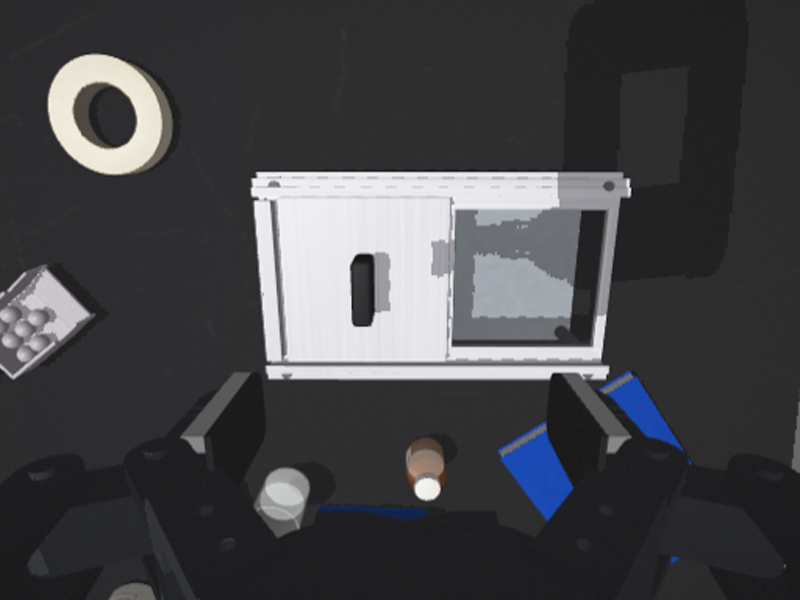

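The wrist view shows the end stop bar at (268,280) on the left with a sliver of deck beside the gate's edge (282). The gate is therefore almost closed, and the opening lies under it. The handle's top face is at about (361,290), the rail ends at (252,187), (630,187), (267,372) and (609,372), and the hole on the right is only the open frame.

```bash
python3 - <<'E'
from h import *
np.set_printoptions(precision=4,suppress=True)
W=manip.get_calibration('wrist');T=manip.get_calibration('top');S=manip.get_calibration('scene')
d=np.load('w1.npz'); w=lambda u,v:ray(W,(u/1.5625,v/1.5625),d['p'],d['R'])
gt=lambda u,v:ray(T,(120+u/3.478,180+v/3.478)); gs=lambda u,v:ray(S,(135+(u-400)/2.85,105+v/2.85))
st=lambda u,v:ray(T,(285+u/6,170+(v-300)/6)); ss=lambda u,v:ray(S,(260+(u-400)/4.44,240+(v-300)/4.44))
h=w(361,290); print('handle',tri([h,gt(261,121),gs(573,142)]),tri([h,gs(573,142)]),onz(h,.124))
E=[onz(w(*q),.096) for q in [(252,187),(630,187),(267,372),(609,372)]]
for e in E: print(e)
m0=(E[0]+E[2])/2; m1=(E[1]+E[3])/2; y=(m1-m0)/np.linalg.norm(m1-m0); o=m0+.075*y
print('mid',m0,m1,np.linalg.norm(m1-m0),'yaw',np.degrees(np.arctan2(y[1],y[0])),'origin',o, 'handle y',(onz(h,.124)-o)@y)
print('gate edges',onz(w(282,280),.09),onz(w(450,280),.09))
# scoop: wrist+top+scene
print('nose', tri([st(42,512),ss(463,312)]),tri([st(107,597),ss(415,424)]))
print('rear+x',tri([st(194,393),ss(632,365)]),'rear-x',tri([st(272,495),ss(592,455)]))
print('hend',tri([st(360,345),ss(775,468)]), 'hstart',tri([st(252,420),ss(640,430)]))
for q,z in [((42,512),.015),((107,597),.015),((194,393),.044),((272,495),.044),((360,345),.04),((245,437),.034)]: print(q,onz(st(*q),z))
E
```

```text
handle (array([0.5105, 0.0822, 0.1138]), np.float64(0.0008292000525796791)) (array([0.5108, 0.0822, 0.1137]), np.float64(0.0005288863656378681)) [0.5078 0.0836 0.124 ]
[0.4338 0.0165 0.096 ]
[0.4644 0.2731 0.096 ]
[ 0.5699 -0.0001  0.096 ]
[0.6008 0.2581 0.096 ]
mid [0.5019 0.0082 0.096 ] [0.5326 0.2656 0.096 ] 0.2592878798669241 yaw 83.19264273014853 origin [0.5107 0.0827 0.096 ] handle y 0.0006117038345506276
gate edges [0.5017 0.0229 0.09  ] [0.5164 0.1452 0.09  ]
nose (array([ 0.5294, -0.1823,  0.0306]), np.float64(0.004610350468398217)) (array([ 0.4843, -0.2082,  0.0076]), np.float64(0.001319731775835174))
rear+x (array([ 0.5764, -0.2591,  0.0325]), np.float64(0.0019161660320336188)) rear-x (array([ 0.5221, -0.2868,  0.0456]), np.float64(0.0022185607263503454))
hend (array([ 0.5922, -0.341 ,  0.0298]), np.float64(0.001552736884962384)) hstart (array([ 0.5606, -0.2853,  0.0239]), np.float64(0.00014195822845863406))
(42, 512) [ 0.5279 -0.1819  0.015 ]
(107, 597) [ 0.4845 -0.2077  0.015 ]
(194, 393) [ 0.5721 -0.2563  0.044 ]
(272, 495) [ 0.5203 -0.2861  0.044 ]
(360, 345) [ 0.5884 -0.3378  0.04  ]
(245, 437) [ 0.5509 -0.2791  0.034 ]
```

```bash
python3 -c "
from h import *
print(manip.observe()['position'])
go([.5107,.0832,.18],down(83.2)); go([.5107,.0832,.098],down(83.2))"
```

```text
[0.5048254  0.10793736 0.28921598]
shift cm [-0.84 -2.34 10.93] rot [-0.22  0.25 -0.29]
shift cm [-0.81 -2.31 19.13] rot [-0.22  0.25 -0.29]
```

Emit:
{"name": "step_arm", "arguments": {
  "rows": [-0.7,-2.2,10,0,0,0,5,-0.7,-2.2,10,0,0,0,5,-0.7,-2.2,10,0,0,0,5,-0.7,-2.2,10,0,0,0,5,-0.7,-2.2,10,0,0,0,5,-0.7,-2.2,10,0,0,0,5]
}}

```text
t: 1.7
position: [0.5054, 0.0938, 0.1898]
ee_rot: [[-0.993, 0.118, 0.002], [0.118, 0.993, 0.0], [-0.002, 0.0, -1.0]]
contact_force: [-0.6, 0.5, -0.0]
grip_width: 0.0499
grip_force: 0.0
```

```bash
python3 - <<'E'
from h import *
import cv2
s=manip.observe(); print(s['position']);im=manip.grab_frame('wrist')
np.savez('w2.npz',p=s['position'],R=s['ee_rot'])
cv2.imwrite('pics/w2.png',im[:,:,::-1])
go([.5107,.0832,.098],down(83.2))
E
```

```text
[0.50537835 0.09378865 0.18979899]
shift cm [-0.58 -1.    9.24] rot [0.02 0.21 0.02]
```

View pics/w2.png

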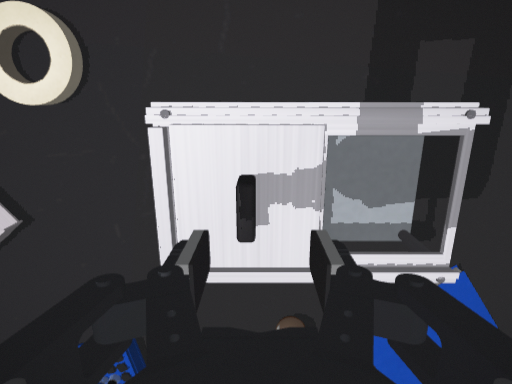

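The handle's top face in this picture is at about (245,209), between columns 236 and 254, and the gripper sits slightly to +y of it.

```bash
python3 - <<'E'
from h import *
np.set_printoptions(precision=4,suppress=True)
W=manip.get_calibration('wrist')
d=np.load('w1.npz');e=np.load('w2.npz')
a=ray(W,(361/1.5625,290/1.5625),d['p'],d['R']);b=ray(W,(244.5,208),e['p'],e['R'])
print(tri([a,b]),onz(a,.124),onz(b,.124)); s=manip.observe();print(s['position'])
go([.508,.0835,.098],down(83.2))
E
```

```text
(array([0.5124, 0.0812, 0.105 ]), np.float64(1.8562186871240895e-06)) [0.5078 0.0836 0.124 ] [0.5061 0.083  0.124 ]
[0.5058 0.0938 0.1904]
shift cm [-0.31 -1.    9.24] rot [0.02 0.21 0.02]
```

Emit:
{"name": "step_arm", "arguments": {
  "rows": [-0.4,-1.0,4,0,0,0,5,-0.4,-1.0,6.5,0,0,0,5,-0.4,-1.0,9.2,0,0,0,5,-0.4,-1.0,9.2,0,0,0,5,-0.4,-1.0,9.2,0,0,0,3,-0.4,-1.0,9.2,0,0,0,1,-0.4,-1.0,9.2,0,0,0,1,-0.4,-1.0,9.2,0,0,0,1,-0.4,-1.0,9.2,0,0,0,1],
  "force": 30
}}

```text
t: 2.5
position: [0.5093, 0.0831, 0.0989]
ee_rot: [[-0.993, 0.118, 0.005], [0.118, 0.993, -0.0], [-0.005, 0.001, -1.0]]
contact_force: [-1.3, 1.2, 7.5]
grip_width: 0.0133
grip_force: 32.8
```

Emit:
{"name": "step_arm", "arguments": {
  "rows": [0,0,-0.1,0,0,0,1,0,2,-0.1,0,0,0,1,0,4,-0.1,0,0,0,1,0,6,-0.1,0,0,0,1,0,8,-0.1,0,0,0,1,0,9.5,-0.1,0,0,0,1,0,10.3,-0.1,0,0,0,1,0,10.6,-0.1,0,0,0,1,0,10.6,-0.1,0,0,0,1]
}}

```text
t: 3.25
position: [0.522, 0.1889, 0.0989]
ee_rot: [[-0.993, 0.118, 0.005], [0.118, 0.993, 0.001], [-0.005, 0.001, -1.0]]
contact_force: [4.7, -0.1, 4.0]
grip_width: 0.0133
grip_force: 32.3
```

Emit:
{"name": "step_arm", "arguments": {
  "rows": [0,0.2,-0.1,0,0,0,1,0,0.4,-0.1,0,0,0,1,0,0.4,-0.1,0,0,0,1,0,0.4,-0.1,0,0,0,1]
}}

```text
t: 3.58
position: [0.5222, 0.1911, 0.099]
ee_rot: [[-0.993, 0.119, 0.004], [0.119, 0.993, -0.001], [-0.004, -0.0, -1.0]]
contact_force: [7.5, -4.2, -2.8]
grip_width: 0.0135
grip_force: 31.4
```

Emit:
{"name": "step_arm", "arguments": {
  "rows": [0,0.2,0,0,0,0,1,0,0.3,0,0,0,0,1,0,0.3,0,0,0,0,1,0,0.3,0,0,0,0,1]
}}

```text
t: 3.92
position: [0.5222, 0.1912, 0.099]
ee_rot: [[-0.993, 0.119, 0.003], [0.119, 0.993, -0.006], [-0.003, -0.005, -1.0]]
contact_force: [5.0, -14.8, 1.3]
grip_width: 0.0134
grip_force: 32.0
```

Emit:
{"name": "step_arm", "arguments": {
  "rows": [0,-0.3,0,0,0,0,1,0,-0.3,0,0,0,0,5,0,-0.3,0,0,0,0,5,0,-0.3,0,0,0,0,5,0,-0.3,-3,0,0,0,5,0,-0.3,-7,0,0,0,5,0,-0.3,-11,0,0,0,5,0,-2,-14,0,0,0,5]
}}

```text
t: 4.58
position: [0.5183, 0.1774, 0.2413]
ee_rot: [[-0.993, 0.116, 0.002], [0.116, 0.993, 0.002], [-0.002, 0.002, -1.0]]
contact_force: [0.7, -0.1, 0.5]
grip_width: 0.0497
grip_force: 0.0
```

Emit:
{"name": "step_arm", "arguments": {
  "rows": [-10.6,-46,0,0,0,54,5,-10.6,-46,0,0,0,54,5,-10.6,-46,0,0,0,54,5,-10.6,-46,0,0,0,54,5,-10.6,-46,0,0,0,54,5,-10.6,-46,0,0,0,54,5,-10.6,-46,0,0,0,54,5,-10.6,-46,0,0,0,54,5,-10.6,-46,0,0,0,54,5,-10.6,-46,0,0,0,54,5,-10.6,-46,0,0,0,54,5,-10.6,-46,0,0,0,54,5]
}}

```text
t: 5.58
position: [0.5682, -0.2992, 0.2376]
ee_rot: [[-0.485, 0.875, -0.001], [0.875, 0.485, -0.001], [-0.001, -0.001, -1.0]]
contact_force: [-0.5, 0.1, -0.1]
grip_width: 0.0499
grip_force: 0.0
```

Emit:
{"name": "step_arm", "arguments": {
  "rows": [0,0,0,0,0,0,5,0,0,0,0,0,0,5]
}}

```text
t: 5.75
position: [0.5684, -0.2938, 0.2374]
ee_rot: [[-0.487, 0.874, -0.001], [0.874, 0.487, 0.002], [0.002, -0.0, -1.0]]
contact_force: [0.3, 0.3, 0.1]
grip_width: 0.0503
grip_force: 0.0
```

```bash
python3 - <<'E'
from h import *
import cv2
s=manip.observe(); print(s['t'],s['position'],s['ee_rot'],s['joints']);im=manip.grab_frame('wrist')
np.savez('w3.npz',p=s['position'],R=s['ee_rot'])
cv2.imwrite('pics/w3.png',cv2.resize(im[:,:,::-1],(800,600),interpolation=cv2.INTER_CUBIC))
E
```

```text
5.75 [ 0.56843348 -0.29381226  0.23735111] [[-4.86639073e-01  8.73602127e-01 -1.31744404e-03]
 [ 8.73600468e-01  4.86640758e-01  1.73059007e-03]
 [ 2.15296913e-03 -3.08746988e-04 -9.99997635e-01]] [-3.79582119e+01  1.83029822e+01  8.16548146e+01  3.22247276e-02
  8.01627101e+01 -6.70837598e+01]
```

View pics/w3.png

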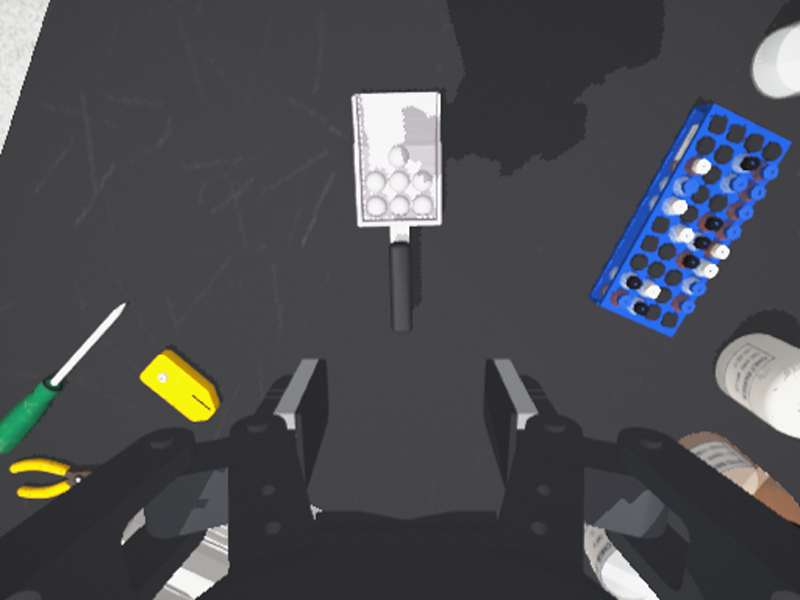

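The wrist view shows the scoop aligned with the tool. The nose edge is at row 93 between columns 353 and 440, and the handle's top face runs from (399,243) to (401,328) with all seven balls in the bowl.

```bash
python3 - <<'E'
from h import *
np.set_printoptions(precision=4,suppress=True)
W=manip.get_calibration('wrist');T=manip.get_calibration('top');S=manip.get_calibration('scene')
d=np.load('w3.npz'); w=lambda u,v:ray(W,(u/1.5625,v/1.5625),d['p'],d['R'])
st=lambda u,v:ray(T,(285+u/6,170+(v-300)/6)); ss=lambda u,v:ray(S,(260+(u-400)/4.44,240+(v-300)/4.44))
print('hend tri',tri([w(401,326),st(362,346),ss(775,466)]),'hstart',tri([w(399,243),st(255,418),ss(642,430)]))
print('rear+x',tri([w(441,222),st(194,393),ss(632,365)]),'rear-x',tri([w(358,225),st(272,495),ss(592,455)]))
a=onz(w(399,243),.044);b=onz(w(401,327),.044); n=onz(w(396.5,93),.022); print(a,b,n,'len',np.linalg.norm(a-b))
u=(n-b);u[2]=0;u/=np.linalg.norm(u); print('scoop x yaw',np.degrees(np.arctan2(u[1],u[0])))
v=(a-b)[:2]; print(np.degrees(np.arctan2(v[1],v[0])))
g=(a-u*.027+b+u*.041)/2; print('grip',g, n-u*.130)
go([*g[:2],.016],down(29))
E
```

```text
hend tri (array([ 0.5904, -0.3406,  0.0328]), np.float64(0.002686141710720103)) hstart (array([ 0.5591, -0.286 ,  0.0275]), np.float64(0.0024859804913525156))
rear+x (array([ 0.5764, -0.258 ,  0.0314]), np.float64(0.0026496159970941283)) rear-x (array([ 0.5235, -0.2863,  0.0424]), np.float64(0.0028994043781320243))
[ 0.5559 -0.2824  0.044 ] [ 0.5875 -0.3366  0.044 ] [ 0.505  -0.1946  0.022 ] len 0.06271407804507463
scoop x yaw 120.15273240780495
120.28250665188543
grip [ 0.5682 -0.3035  0.044 ] [ 0.5703 -0.307   0.022 ]
shift cm [-0.95 -0.56 22.15] rot [-0.01 -0.11  0.2 ]
```

```bash
python3 -c "
from h import *
go([.569,-.305,.016],down(30.2))"
```

```text
shift cm [-1.13 -0.56 22.15] rot [-0.01 -0.11 -1.  ]
```

Emit:
{"name": "step_arm", "arguments": {
  "rows": [-1.1,-0.6,4,0,0,-1,4,-1.1,-0.6,8,0,0,-1,4,-1.1,-0.6,12,0,0,-1,4,-1.1,-0.6,16,0,0,-1,4,-1.1,-0.6,19,0,0,-1,4,-1.1,-0.6,21,0,0,-1,4,-1.1,-0.6,22.1,0,0,-1,4,-1.1,-0.6,22.1,0,0,-1,4,-1.1,-0.6,22.1,0,0,-1,4]
}}

```text
t: 6.55
position: [0.5696, -0.3055, 0.0178]
ee_rot: [[-0.504, 0.864, 0.0], [0.864, 0.504, 0.0], [-0.0, 0.0, -1.0]]
contact_force: [-0.6, -0.3, 0.2]
grip_width: 0.0399
grip_force: 0.0
```

```bash
python3 - <<'E'
from h import *
import cv2
s=manip.observe(); print(s['t'],s['position'],s['ee_rot'],s['contact_force']);im=manip.grab_frame('wrist')
cv2.imwrite('pics/w4.png',im[:,:,::-1])
E
```

```text
6.55 [ 0.56962323 -0.30550429  0.01779223] [[-5.04166909e-01  8.63606214e-01  1.87206072e-04]
 [ 8.63606231e-01  5.04166915e-01  1.63005964e-05]
 [-8.03058115e-05  1.69890552e-04 -9.99999982e-01]] [-0.56964432 -0.30464411  0.15224588]
```

View pics/w4.png

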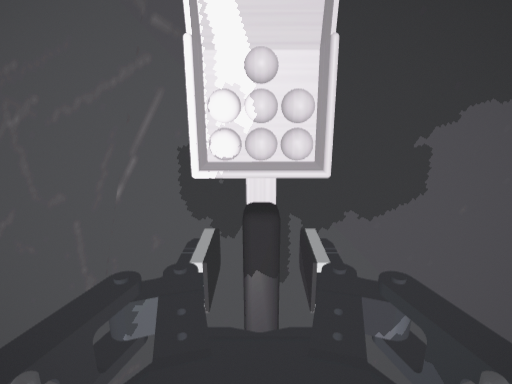

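The handle (columns 243–279) sits centred between the pads, aligned with the tool, and all seven balls are in the bowl. Closing the fingers now.

Emit:
{"name": "step_arm", "arguments": {
  "rows": [0,0,0,0,0,0,3,0,0,0,0,0,0,2.4,0,0,0,0,0,0,2,0,0,0,0,0,0,1.5,0,0,0,0,0,0,1,0,0,0,0,0,0,1,0,0,0,0,0,0,1],
  "force": 90
}}

```text
t: 7.18
position: [0.5699, -0.3072, 0.0188]
ee_rot: [[-0.503, 0.864, 0.002], [0.864, 0.503, -0.001], [-0.002, 0.001, -1.0]]
contact_force: [-0.4, 1.2, 7.7]
grip_width: 0.0147
grip_force: 87.7
```

Emit:
{"name": "step_arm", "arguments": {
  "rows": [0,0,-0.3,0,0,0,1,0,0,-0.8,0,0.5,0,1,0,0,-1.6,0,1.5,0,1,0,0,-2.8,0,3,0,1,0,0,-4.4,0,4.5,0,1,0,0,-6.4,0,6,0,1,0,0,-8.6,0,7,0,1,0,0,-10.8,0,8,0,1,0,0,-12.8,0,8,0,1,0,0,-14.4,0,8,0,1,0,0,-15.4,0,8,0,1,0,0,-15.8,0,8,0,1],
  "force": 90
}}

```text
t: 8.18
position: [0.5696, -0.3072, 0.177]
ee_rot: [[-0.498, 0.864, -0.068], [0.856, 0.503, 0.119], [0.137, 0.001, -0.991]]
contact_force: [1.4, 0.4, -2.6]
grip_width: 0.0144
grip_force: 88.0
```

```bash
python3 - <<'E'
from h import *
import cv2
s=manip.observe(); print(s['t'],s['position'],s['ee_rot'],s['contact_force'],s['grip_width']);im=manip.grab_frame('wrist')
cv2.imwrite('pics/w5.png',im[:,:,::-1])
R0=s['ee_rot'];p0=s['position']
Rt=down(83.2)@Ro.from_euler('y',8,degrees=True).as_matrix()
go([.680,.062,.19],Rt)
rv=Ro.from_matrix(R0.T@Rt).as_rotvec(degrees=True); sh=R0.T@(np.array([.680,.062,.19])-p0)*100
for i in range(1,25):
    f=i/24; f=f*f*(3-2*f)
    print(np.round(np.r_[sh*f,rv*f],1).tolist())
E
```

```text
8.1833 [ 0.56959055 -0.30716429  0.17703122] [[-4.98187960e-01  8.64392659e-01 -6.80741312e-02]
 [ 8.56195735e-01  5.02816622e-01  1.18761558e-01]
 [ 1.36885424e-01  8.80797809e-04 -9.90586495e-01]] [ 1.3993831   0.36110871 -2.60669529] 0.014415178497392808
shift cm [26.27 28.11  2.32] rot [  7.36   0.12 -52.5 ]
[0.1, 0.1, 0.0, 0.0, 0.0, -0.3]
[0.5, 0.6, 0.0, 0.1, 0.0, -1.0]
[1.1, 1.2, 0.1, 0.3, 0.0, -2.3]
[1.9, 2.1, 0.2, 0.5, 0.0, -3.9]
[2.9, 3.2, 0.3, 0.8, 0.0, -5.9]
[4.1, 4.4, 0.4, 1.2, 0.0, -8.2]
[5.4, 5.8, 0.5, 1.5, 0.0, -10.8]
[6.8, 7.3, 0.6, 1.9, 0.0, -13.6]
[8.3, 8.9, 0.7, 2.3, 0.0, -16.6]
[9.9, 10.6, 0.9, 2.8, 0.1, -19.7]
[11.5, 12.3, 1.0, 3.2, 0.1, -23.0]
[13.1, 14.1, 1.2, 3.7, 0.1, -26.2]
[14.8, 15.8, 1.3, 4.1, 0.1, -29.5]
[16.4, 17.5, 1.5, 4.6, 0.1, -32.8]
[18.0, 19.2, 1.6, 5.0, 0.1, -35.9]
[19.5, 20.8, 1.7, 5.5, 0.1, -38.9]
[20.9, 22.3, 1.9, 5.8, 0.1, -41.7]
[22.2, 23.7, 2.0, 6.2, 0.1, -44.3]
[23.3, 25.0, 2.1, 6.5, 0.1, -46.6]
[24.3, 26.0, 2.2, 6.8, 0.1, -48.6]
[25.2, 26.9, 2.2, 7.0, 0.1, -50.2]
[25.8, 27.6, 2.3, 7.2, 0.1, -51.5]
[26.2, 28.0, 2.3, 7.3, 0.1, -52.2]
[26.3, 28.1, 2.3, 7.4, 0.1, -52.5]
```

View pics/w5.png

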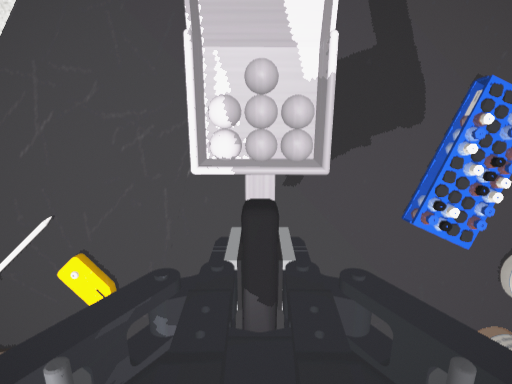

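The scoop is held firmly at 8 degrees nose-up, and all seven balls lie against the rear wall (around (261,115)).

Emit:
{"name": "step_arm", "arguments": {
  "rows": [0.1,0.1,0,0,0,-0.3,1,0.5,0.6,0,0.1,0,-1,1,1.1,1.2,0.1,0.3,0,-2.3,1,1.9,2.1,0.2,0.5,0,-3.9,1,2.9,3.2,0.3,0.8,0,-5.9,1,4.1,4.4,0.4,1.2,0,-8.2,1,5.4,5.8,0.5,1.5,0,-10.8,1,6.8,7.3,0.6,1.9,0,-13.6,1,8.3,8.9,0.7,2.3,0,-16.6,1,9.9,10.6,0.9,2.8,0.1,-19.7,1,11.5,12.3,1,3.2,0.1,-23,1,13.1,14.1,1.2,3.7,0.1,-26.2,1]
}}

```text
t: 9.23
position: [0.6251, -0.1192, 0.1814]
ee_rot: [[-0.83, 0.545, -0.118], [0.539, 0.839, 0.077], [0.141, 0.0, -0.99]]
contact_force: [1.1, -0.2, -1.9]
grip_width: 0.0143
grip_force: 87.9
```

```bash
python3 - <<'E'
from h import *
s=manip.observe(); print(s['t'],s['position'],s['contact_force'],s['grip_width'])
R0=np.array([[-.49818796,.86439266,-.06807413],[.85619573,.50281662,.11876156],[.13688542,.0008808,-.9905865]]);p0=np.array([.56959,-.30716,.17703])
r=lambda a:Ro.from_rotvec(a,degrees=True).as_matrix()
R1=R0@r([3.7,.1,-26.2]); p1=p0+R0@np.array([13.1,14.1,1.2])/100
print('cmd',p1)
Rt=down(83.2)@Ro.from_euler('y',8,degrees=True).as_matrix(); pt=np.array([.680,.062,.19])
sh=R1.T@(pt-p1)*100; rv=Ro.from_matrix(R1.T@Rt).as_rotvec(degrees=True)
for i in range(13,25):
    f=i/24; f=f*f*(3-2*f); f=2*f-1
    print(np.round(np.r_[sh*f,rv*f],1).tolist()+[1])
E
```

```text
9.2333 [ 0.62506903 -0.11924191  0.18138569] [ 1.0848263  -0.22595323 -1.87849399] 0.014283338120172089
cmd [ 0.62538985 -0.12267608  0.18319914]
[0.7, 2.3, 0.0, 0.5, 0.0, -3.3, 1]
[1.4, 4.6, 0.0, 0.9, 0.0, -6.5, 1]
[2.1, 6.8, 0.0, 1.4, 0.0, -9.7, 1]
[2.7, 8.9, 0.0, 1.8, 0.0, -12.7, 1]
[3.3, 10.9, 0.1, 2.2, 0.0, -15.5, 1]
[3.9, 12.7, 0.1, 2.5, 0.0, -18.1, 1]
[4.4, 14.3, 0.1, 2.9, 0.0, -20.4, 1]
[4.8, 15.7, 0.1, 3.1, 0.0, -22.4, 1]
[5.1, 16.8, 0.1, 3.4, 0.0, -24.0, 1]
[5.4, 17.7, 0.1, 3.5, 0.0, -25.3, 1]
[5.6, 18.2, 0.1, 3.6, 0.0, -26.0, 1]
[5.6, 18.4, 0.1, 3.7, 0.0, -26.3, 1]
```

Emit:
{"name": "step_arm", "arguments": {
  "rows": [0.7,2.3,0,0.5,0,-3.3,1,1.4,4.6,0,0.9,0,-6.5,1,2.1,6.8,0,1.4,0,-9.7,1,2.7,8.9,0,1.8,0,-12.7,1,3.3,10.9,0.1,2.2,0,-15.5,1,3.9,12.7,0.1,2.5,0,-18.1,1,4.4,14.3,0.1,2.9,0,-20.4,1,4.8,15.7,0.1,3.1,0,-22.4,1,5.1,16.8,0.1,3.4,0,-24,1,5.4,17.7,0.1,3.5,0,-25.3,1,5.6,18.2,0.1,3.6,0,-26,1,5.6,18.4,0.1,3.7,0,-26.3,1]
}}

```text
t: 10.23
position: [0.6796, 0.0631, 0.1883]
ee_rot: [[-0.983, 0.116, -0.14], [0.115, 0.993, 0.017], [0.141, 0.001, -0.99]]
contact_force: [-0.4, -0.7, -2.3]
grip_width: 0.0144
grip_force: 87.9
```

Emit:
{"name": "step_arm", "arguments": {
  "rows": [0,0,0,0,0,0,1,0,0,0,0,0,0,1,0,0,0,0,0,0,1]
}}

```text
t: 10.48
position: [0.6795, 0.0612, 0.1883]
ee_rot: [[-0.983, 0.12, -0.14], [0.118, 0.993, 0.017], [0.141, 0.001, -0.99]]
contact_force: [0.3, 0.5, -2.7]
grip_width: 0.0143
grip_force: 87.9
```

```bash
python3 - <<'E'
from h import *
import cv2
s=manip.observe(); print(s['t'],s['position'],s['ee_rot'],s['joints']);im=manip.grab_frame('wrist')
np.savez('w6.npz',p=s['position'],R=s['ee_rot'])
cv2.imwrite('pics/w6.png',cv2.resize(im[:,:,::-1],(800,600),interpolation=cv2.INTER_CUBIC))
im=manip.grab_frame('top');cv2.imwrite('pics/top6.png',im[:,:,::-1])
E
```

```text
10.4833 [0.6794837  0.06122802 0.18832851] [[-9.82922473e-01  1.19620511e-01 -1.39836850e-01]
 [ 1.18348846e-01  9.92819531e-01  1.74048494e-02]
 [ 1.40914733e-01  5.58087759e-04 -9.90021579e-01]] [ -4.93816738  31.40453097  69.74339008   0.30427291  86.94730507
 -88.10793319]
```

View pics/w6.png

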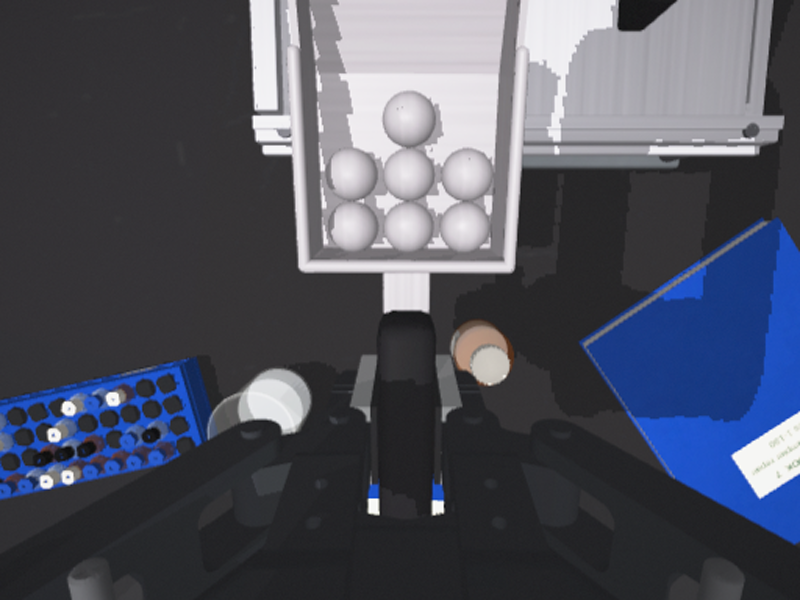

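All seven balls are still in the bowl, which is over the gauge's +x rail. The rail's ends are at about (255,130) and (783,123), and the bottle and beaker are below and untouched. My picture views are used up, so from here I rely on numbers and image code.

```bash
cat > plan.py <<'E'
from h import *
np.set_printoptions(precision=4,suppress=True)
O=np.array([.509,.082]); gx=np.array([.993,-.1184]); gy=np.array([.1184,.993])
def pose(tilt,nx,nz,ny=0):  # tilt nose-down deg; nose at gauge nx,ny, height nz
    R=down(83.2)@Ro.from_euler('y',-tilt,degrees=True).as_matrix()
    n=np.r_[O+gx*nx+gy*ny,nz]; return n-R@np.array([.130,0,.004]),R
def rel(p0,R0,p,R): return np.r_[R0.T@(p-p0)*100,Ro.from_matrix(R0.T@R).as_rotvec(degrees=True)]
E
python3 - <<'E'
from plan import *
W=manip.get_calibration('wrist'); d=np.load('w6.npz'); w=lambda u,v:ray(W,(u/1.5625,v/1.5625),d['p'],d['R'])
for q in [(254,128),(783,122)]:
    x=onz(w(*q),.096)[:2]-O; print('rail end gauge xy',x@gx,x@gy)
n=d['p']+d['R']@np.array([.13,0,.004]); print('nose',n,(n[:2]-O)@gx,(n[:2]-O)@gy)
# balls' height check: bowl floor
p0,R0=d['p'],d['R']
k=[(-8,.037,.193),(0,.037,.16),(8,.036,.14),(14,.035,.13),(20,.034,.12)]
for a in k: print(a,np.round(rel(p0,R0,*pose(*a)),2))
E
```

```text
rail end gauge xy 0.0710075959442322 -0.07449777645752258
rail end gauge xy 0.06845782698187491 0.184844870695181
nose [0.5511 0.0767 0.2027] 0.04247895193068379 -0.0002898910263080699
(-8, 0.037, 0.193) [ 0.41  0.04  1.01  0.04 -0.1  -0.07]
(0, 0.037, 0.16) [ 0.13  0.04  2.48  0.04 -8.1  -0.07]
(8, 0.036, 0.14) [  0.38   0.04   2.71   0.03 -16.1   -0.07]
(14, 0.035, 0.13) [  0.82   0.04   2.44   0.03 -22.1   -0.07]
(20, 0.034, 0.12) [  1.39   0.04   2.23   0.02 -28.1   -0.07]
```

```bash
cat > pour.py <<'E'
from plan import *
zt=lambda t:np.interp(t,[-8,0,10,20,30,45,52],[.203,.15,.117,.110,.102,.097,.097])
xt=lambda t:np.interp(t,[-8,0],[.0425,.034])
d=np.load('w6.npz'); p0,R0=d['p'],d['R']
for ts in [[-7.5,-6.5,-5,-3.5,-2,-.5,1,2.5,4,6,8,10],[11.5,13,14.5,16,17.5,19,20,21,22,23,24,25],[26,27,28,29,30,31.5,33,34.5,36,37.5,39,40.5],[42.5,44.5,46.5,48.5,50,51.5,52]]:
    for t in ts:
        P=pose(t,xt(t),zt(t)); print([float(round(v,1)) for v in rel(p0,R0,*P)]+[1],end=', ')
    print('\n'); p0,R0=P
print(P)
E
python3 pour.py | tr -d '[]'
```

```text
0.0, 0.0, 0.2, 0.0, -0.6, -0.1, 1, 0.0, 0.0, 0.6, 0.0, -1.6, -0.1, 1, 0.1, 0.0, 1.3, 0.0, -3.1, -0.1, 1, 0.1, 0.0, 1.9, 0.0, -4.6, -0.1, 1, 0.2, 0.0, 2.6, 0.0, -6.1, -0.1, 1, 0.3, 0.0, 3.3, 0.0, -7.6, -0.1, 1, 0.3, 0.0, 3.6, 0.0, -9.1, -0.1, 1, 0.3, 0.0, 3.8, 0.0, -10.6, -0.1, 1, 0.3, 0.0, 3.9, 0.0, -12.1, -0.1, 1, 0.3, 0.0, 4.1, 0.0, -14.1, -0.1, 1, 0.3, 0.0, 4.4, 0.0, -16.1, -0.1, 1, 0.4, 0.0, 4.6, 0.0, -18.1, -0.1, 1, 

0.0, 0.0, -0.2, -0.0, -1.5, 0.0, 1, 0.1, 0.0, -0.5, 0.0, -3.0, 0.0, 1, 0.1, 0.0, -0.7, 0.0, -4.5, 0.0, 1, 0.2, 0.0, -0.9, 0.0, -6.0, 0.0, 1, 0.3, 0.0, -1.2, -0.0, -7.5, 0.0, 1, 0.3, 0.0, -1.4, -0.0, -9.0, 0.0, 1, 0.4, 0.0, -1.6, -0.0, -10.0, 0.0, 1, 0.5, 0.0, -1.7, -0.0, -11.0, 0.0, 1, 0.5, 0.0, -1.8, -0.0, -12.0, 0.0, 1, 0.6, -0.0, -2.0, 0.0, -13.0, 0.0, 1, 0.7, 0.0, -2.1, -0.0, -14.0, 0.0, 1, 0.7, 0.0, -2.3, -0.0, -15.0, 0.0, 1, 

0.0, -0.0, -0.2, -0.0, -1.0, -0.0, 1, 0.1, -0.0, -0.3, -0.0, -2.0, 0.0, 1, 0.1, -0.0, -0.5, 0.0, -3.0, 0.0, 1, 0.2, -0.0, -0.6, -0.0, -4.0, 0.0, 1, 0.3, -0.0, -0.8, -0.0, -5.0, 0.0, 1, 0.3, -0.0, -1.1, -0.0, -6.5, -0.0, 1, 0.4, -0.0, -1.4, 0.0, -8.0, -0.0, 1, 0.5, -0.0, -1.6, 0.0, -9.5, 0.0, 1, 0.6, -0.0, -1.9, 0.0, -11.0, -0.0, 1, 0.7, -0.0, -2.2, 0.0, -12.5, -0.0, 1, 0.8, -0.0, -2.5, -0.0, -14.0, -0.0, 1, 0.9, -0.0, -2.8, 0.0, -15.5, -0.0, 1, 

0.1, 0.0, -0.4, 0.0, -2.0, 0.0, 1, 0.1, -0.0, -0.8, -0.0, -4.0, 0.0, 1, 0.2, 0.0, -1.2, -0.0, -6.0, -0.0, 1, 0.3, 0.0, -1.7, -0.0, -8.0, -0.0, 1, 0.3, 0.0, -2.0, -0.0, -9.5, 0.0, 1, 0.4, -0.0, -2.4, -0.0, -11.0, -0.0, 1, 0.4, -0.0, -2.5, -0.0, -11.5, 0.0, 1, 

(array(0.6191, 0.0689, 0.2019), array(-0.6113,  0.1184,  0.7825,
        0.0729,  0.993 , -0.0933,
       -0.788 ,  0.    , -0.6157))
```

Emit:
{"name": "step_arm", "arguments": {
  "rows": [0,0,0.2,0,-0.6,0,1,0,0,0.6,0,-1.6,0,1,0.1,0,1.3,0,-3.1,0,1,0.1,0,1.9,0,-4.6,0,1,0.2,0,2.6,0,-6.1,0,1,0.3,0,3.3,0,-7.6,0,1,0.3,0,3.6,0,-9.1,0,1,0.3,0,3.8,0,-10.6,0,1,0.3,0,3.9,0,-12.1,0,1,0.3,0,4.1,0,-14.1,0,1,0.3,0,4.4,0,-16.1,0,1,0.4,0,4.6,0,-18.1,0,1]
}}

```text
t: 11.58
position: [0.669, 0.0631, 0.1433]
ee_rot: [[-0.977, 0.119, 0.175], [0.117, 0.993, -0.02], [-0.176, 0.001, -0.984]]
contact_force: [-0.2, -0.7, -2.5]
grip_width: 0.0147
grip_force: 87.9
```

Emit:
{"name": "step_arm", "arguments": {
  "rows": [0,0,-0.2,0,-1.5,0,1,0.1,0,-0.5,0,-3,0,1,0.1,0,-0.7,0,-4.5,0,1,0.2,0,-0.9,0,-6,0,1,0.3,0,-1.2,0,-7.5,0,1,0.3,0,-1.4,0,-9,0,1,0.4,0,-1.6,0,-10,0,1,0.5,0,-1.7,0,-11,0,1,0.5,0,-1.8,0,-12,0,1,0.6,0,-2,0,-13,0,1,0.7,0,-2.1,0,-14,0,1,0.7,0,-2.3,0,-15,0,1]
}}

```text
t: 12.58
position: [0.658, 0.0647, 0.1647]
ee_rot: [[-0.899, 0.118, 0.421], [0.107, 0.993, -0.049], [-0.424, 0.001, -0.906]]
contact_force: [-1.0, -0.0, -2.7]
grip_width: 0.0145
grip_force: 88.0
```

Emit:
{"name": "step_arm", "arguments": {
  "rows": [0,0,-0.2,0,-1,0,1,0.1,0,-0.3,0,-2,0,1,0.1,0,-0.5,0,-3,0,1,0.2,0,-0.6,0,-4,0,1,0.3,0,-0.8,0,-5,0,1,0.3,0,-1.1,0,-6.5,0,1,0.4,0,-1.4,0,-8,0,1,0.5,0,-1.6,0,-9.5,0,1,0.6,0,-1.9,0,-11,0,1,0.7,0,-2.2,0,-12.5,0,1,0.8,0,-2.5,0,-14,0,1,0.9,0,-2.8,0,-15.5,0,1]
}}

```text
t: 13.58
position: [0.6384, 0.0672, 0.1869]
ee_rot: [[-0.753, 0.118, 0.647], [0.09, 0.993, -0.076], [-0.651, 0.001, -0.759]]
contact_force: [0.3, -0.6, -0.8]
grip_width: 0.0143
grip_force: 88.2
```

Emit:
{"name": "step_arm", "arguments": {
  "rows": [0.1,0,-0.4,0,-2,0,1,0.1,0,-0.8,0,-4,0,1,0.2,0,-1.2,0,-6,0,1,0.3,0,-1.7,0,-8,0,1,0.3,0,-2,0,-9.5,0,1,0.4,0,-2.4,0,-11,0,1,0.4,0,-2.5,0,-11.5,0,1,0.4,0,-2.5,0,-11.5,0,1,0.4,0,-2.5,0,-11.5,0,1,0.4,0,-2.5,0,-11.5,0,1,0.4,0,-2.5,0,-11.5,0,1]
}}

```text
t: 14.5
position: [0.6197, 0.0693, 0.2032]
ee_rot: [[-0.611, 0.118, 0.783], [0.074, 0.993, -0.093], [-0.788, 0.001, -0.615]]
contact_force: [-0.2, 0.7, -0.9]
grip_width: 0.0147
grip_force: 88.2
```

```bash
python3 - <<'E'
from plan import *
import cv2
s=manip.observe(); print(s['t'],s['position'],s['ee_rot']); n=s['position']+s['ee_rot']@np.array([.13,0,.004]);print('nose',n)
np.savez('w7.npz',p=s['position'],R=s['ee_rot'])
w5=cv2.imread('pics/w5.png')
im=manip.grab_frame('wrist')[:,:,::-1];cv2.imwrite('pics/w7.png',im); cv2.imwrite('pics/scene7.png',manip.grab_frame('scene')[:,:,::-1]);cv2.imwrite('pics/top7.png',manip.grab_frame('top')[:,:,::-1])
# ball test inside bowl region
for n,i in(('full',w5),('now',im)):
    g=cv2.cvtColor(np.ascontiguousarray(i),cv2.COLOR_BGR2GRAY)[20:165,195:330]
    c=cv2.HoughCircles(cv2.GaussianBlur(g,(5,5),0),cv2.HOUGH_GRADIENT,1,22,param1=60,param2=14,minRadius=13,maxRadius=24)
    print(n,None if c is None else np.round(c[0]).tolist())
E
```

```text
14.5 [0.6197 0.0693 0.2032] [[-0.6107  0.1184  0.783 ]
 [ 0.0736  0.993  -0.0927]
 [-0.7885  0.001  -0.6151]]
nose [0.5435 0.0785 0.0982]
full [[66.0, 92.0, 16.0], [66.0, 54.0, 17.0], [104.0, 124.0, 14.0], [28.0, 92.0, 14.0], [66.0, 124.0, 17.0], [32.0, 124.0, 15.0], [102.0, 92.0, 13.0]]
now None
```

Emit:
{"name": "step_arm", "arguments": {
  "rows": [-0.4,0,-0.3,0,0,0,1,-1.6,0,-1.2,0,0,0,1,-3.2,0,-2.5,0,0,0,1,-4.7,0,-3.7,0,2,0,1,-6.3,0,-4.9,0,7,0,1,-7.1,0,-5.5,0,13,0,1,-7.9,0,-6.2,0,19,0,1,-7.9,0,-6.2,0,25,0,1,-7.9,0,-6.2,0,31,0,1,-7.9,0,-6.2,0,37,0,1,-7.9,0,-6.2,0,43,0,1,-7.9,0,-6.2,0,48,0,1]
}}

```text
t: 15.65
position: [0.62, 0.0693, 0.3042]
ee_rot: [[-0.991, 0.118, 0.067], [0.118, 0.993, -0.007], [-0.067, 0.001, -0.998]]
contact_force: [0.8, 0.3, -1.7]
grip_width: 0.014
grip_force: 88.1
```

```bash
python3 - <<'E'
from plan import *
import cv2
s=manip.observe(); p0,R0=s['position'],s['ee_rot'];print(s['t'],p0,R0,s['contact_force'])
im=manip.grab_frame('wrist')[:,:,::-1];cv2.imwrite('pics/w8.png',im)
tp=manip.grab_frame('top')[:,:,::-1]; cv2.imwrite('pics/top8.png',tp)
g=cv2.cvtColor(np.ascontiguousarray(im),cv2.COLOR_BGR2GRAY)[20:165,195:330]
print(cv2.HoughCircles(cv2.GaussianBlur(g,(5,5),0),cv2.HOUGH_GRADIENT,1,22,param1=60,param2=14,minRadius=13,maxRadius=24))
print('bowl mean/std now',g.mean(),g.std())
# opening in top view
T=manip.get_calibration('top')
def proj(c,P):
    q=c['rotation'].T@(P-c['position']); return np.array([c['cx']-c['fx']*q[0]/q[2],c['cy']+c['fy']*q[1]/q[2]])
print('opening corners top',[np.round(proj(T,np.r_[O+gx*a+gy*b,.082])).tolist() for a in(-.053,.053) for b in(-.053,.053)])
R1=down(30.2); 
go([.5699,-.3072,.19],R1)
E
```

```text
15.65 [0.62   0.0693 0.3042] [[-0.9908  0.1179  0.0668]
 [ 0.1177  0.993  -0.0065]
 [-0.0671  0.0014 -0.9977]] [ 0.7663  0.3286 -1.6663]
None
bowl mean/std now 196.64127713920817 47.20886286471416
opening corners top [[216.0, 237.0], [176.0, 236.0], [217.0, 198.0], [178.0, 197.0]]
shift cm [  1.38 -37.93  11.11] rot [ 1.86  3.6  52.95]
```

Emit:
{"name": "step_arm", "arguments": {
  "rows": [0,-1.5,0,0,1,3,1,0.1,-5,1,0.2,2,8,1,0.2,-9,2.2,0.5,3,14,1,0.4,-13,3.5,0.7,3.6,20,1,0.6,-17,5,0.9,3.6,26,1,0.8,-21,6,1.1,3.6,32,1,1,-25,7,1.3,3.6,38,1,1.1,-29,8.5,1.5,3.6,43,1,1.2,-32.5,9.5,1.7,3.6,47,1,1.3,-35.5,10.5,1.9,3.6,50.5,1,1.4,-37.3,11,1.9,3.6,52.5,1,1.4,-37.9,11.1,1.9,3.6,53,1]
}}

```text
t: 16.75
position: [0.5665, -0.3088, 0.1895]
ee_rot: [[-0.499, 0.867, 0.001], [0.867, 0.499, -0.002], [-0.002, 0.0, -1.0]]
contact_force: [-0.0, 0.7, -1.7]
grip_width: 0.0144
grip_force: 88.1
```

Emit:
{"name": "step_arm", "arguments": {
  "rows": [0,0,0,0,0,0,1,0,0,0,0,0,0,1,0,0,0,0,0,0,1]
}}

```text
t: 17.0
position: [0.5688, -0.3048, 0.192]
ee_rot: [[-0.505, 0.863, 0.003], [0.863, 0.505, -0.001], [-0.003, 0.002, -1.0]]
contact_force: [0.2, 0.1, -1.2]
grip_width: 0.0141
grip_force: 88.1
```

```bash
python3 - <<'E'
from plan import *
go([.5699,-.3072,.0188],down(30.2))
print(manip.observe()['position'])
import cv2
im=manip.grab_frame('top')[:,:,::-1].copy(); cv2.imwrite('pics/top9.png',im)
# balls in opening: enlarged hough
g=cv2.cvtColor(im,cv2.COLOR_BGR2GRAY)[195:240,172:222]; g=cv2.resize(g,None,fx=6,fy=6,interpolation=cv2.INTER_CUBIC)
c=cv2.HoughCircles(cv2.GaussianBlur(g,(7,7),0),cv2.HOUGH_GRADIENT,1,26,param1=60,param2=12,minRadius=13,maxRadius=24)
print(None if c is None else np.round(c[0]).tolist())
E
```

```text
shift cm [-0.22 -0.06 17.32] rot [0.1  0.16 0.11]
[ 0.5688 -0.3048  0.192 ]
[[166.0, 78.0, 17.0], [184.0, 48.0, 19.0], [218.0, 52.0, 20.0], [124.0, 58.0, 21.0]]
```

Emit:
{"name": "step_arm", "arguments": {
  "rows": [-0.2,0,1.5,0,0,0,1,-0.2,0,4.5,0,0,0,1,-0.2,0,7.5,0,0,0,1,-0.2,0,10.5,0,0,0,1,-0.2,0,13,0,0,0,1,-0.2,0,15,0,0,0,1,-0.2,0,16.2,0,0,0,1,-0.2,0,16.8,0,0,0,1,-0.2,0,17.1,0,0,0,1,-0.2,0,17.1,0,0,0,1,-0.2,0,17.1,0,0,0,1]
}}

```text
t: 17.97
position: [0.5705, -0.3086, 0.0217]
ee_rot: [[-0.503, 0.864, 0.003], [0.864, 0.503, -0.002], [-0.004, 0.002, -1.0]]
contact_force: [0.0, -1.0, -1.1]
grip_width: 0.0142
grip_force: 88.1
```

Emit:
{"name": "step_arm", "arguments": {
  "rows": [0,0,0.1,0,0,0,1,0,0,0.2,0,0,0,1,0,0,0.3,0,0,0,1,0,0,0.3,0,0,0,1]
}}

```text
t: 18.3
position: [0.5701, -0.3087, 0.0188]
ee_rot: [[-0.503, 0.864, 0.003], [0.864, 0.503, -0.002], [-0.003, 0.001, -1.0]]
contact_force: [-1.1, 1.4, 4.9]
grip_width: 0.0147
grip_force: 89.3
```

Emit:
{"name": "step_arm", "arguments": {
  "rows": [0,0,0,0,0,0,2.5,0,0,0,0,0,0,4,0,0,0,0,0,0,4,0,0,0,0,0,0,4,0,0,-2,0,0,0,4,0,0,-5,0,0,0,4,0,0,-9,0,0,0,4,0,0,-13,0,0,0,4,0,0,-17,0,0,0,4,0,0,-20,0,0,0,4,0,0,-22,0,0,0,4,0,0,-22,0,0,0,4],
  "force": 30
}}

```text
t: 19.3
position: [0.5714, -0.3097, 0.244]
ee_rot: [[-0.503, 0.864, 0.009], [0.864, 0.503, -0.007], [-0.011, 0.004, -1.0]]
contact_force: [0.1, 0.6, 1.1]
grip_width: 0.04
grip_force: 0.0
```

```bash
python3 - <<'E'
from plan import *
import cv2
s=manip.observe(); print(s['t'],s['position'],s['grip_width'])
im=manip.grab_frame('wrist')[:,:,::-1].copy();cv2.imwrite('pics/w10.png',im)
# compare with w3 (scoop full, same place): light-coloured bowl bbox
for n,i in(('w3',cv2.resize(cv2.imread('pics/w3.png'),(512,384))),('now',im)):
    g=cv2.cvtColor(i,cv2.COLOR_BGR2GRAY); m=(g[:200,150:350]>120).astype(np.uint8)
    c=max(cv2.findContours(m,cv2.RETR_EXTERNAL,cv2.CHAIN_APPROX_SIMPLE)[0],key=cv2.contourArea); print(n,cv2.minAreaRect(c),cv2.contourArea(c))
# view pose over gauge: camera directly above the opening, yaw 83.2
R=down(83.2); C=manip.get_calibration('wrist')['T_tool_cam']
go([.565,.075,.27],R)
E
```

```text
19.3 [ 0.5714 -0.3097  0.244 ] 0.04004055329448101
w3 ((104.255615234375, 106.67951965332031), (96.32797241210938, 56.378726959228516), 88.21009063720703) 4780.5
now ((108.5, 91.5), (97.0, 57.0), 90.0) 4793.0
shift cm [33.44 18.84 -3.11] rot [ -0.04   0.47 -53.01]
```

Emit:
{"name": "step_arm", "arguments": {
  "rows": [2,1,0,0,0,-3,4,5,3,-1,0,0,-9,4,8.5,5,-2,0,0.5,-15,4,12,7,-3.1,0,0.5,-21,4,15.5,9,-3.1,0,0.5,-27,4,19,11,-3.1,0,0.5,-33,4,22.5,13,-3.1,0,0.5,-39,4,26,15,-3.1,0,0.5,-44,4,29,16.5,-3.1,0,0.5,-48,4,31.5,18,-3.1,0,0.5,-51,4,33,18.7,-3.1,0,0.5,-52.5,4,33.4,18.8,-3.1,0,0.5,-53,4]
}}

```text
t: 20.35
position: [0.5623, 0.0785, 0.2659]
ee_rot: [[-0.993, 0.114, -0.009], [0.114, 0.993, 0.005], [0.009, 0.004, -1.0]]
contact_force: [0.6, 0.6, 0.4]
grip_width: 0.04
grip_force: 0.0
```

Emit:
{"name": "step_arm", "arguments": {
  "rows": [0,0,0,0,0,0,4,0,0,0,0,0,0,4,0,0,0,0,0,0,4]
}}

```text
t: 20.6
position: [0.5636, 0.0742, 0.2671]
ee_rot: [[-0.993, 0.12, -0.007], [0.12, 0.993, 0.003], [0.007, 0.003, -1.0]]
contact_force: [1.1, 0.5, -1.1]
grip_width: 0.0401
grip_force: 0.0
```

```bash
python3 - <<'E'
from plan import *
import cv2
s=manip.observe(); p,R=s['position'],s['ee_rot'];print(s['t'],p)
im=manip.grab_frame('wrist')[:,:,::-1].copy();cv2.imwrite('pics/w11.png',im)
W=manip.get_calibration('wrist');T=W['T_tool_cam']
def pw(P):
    q=T[:3,:3].T@(R.T@(np.array(P)-p)-T[:3,3]); return W['cx']-W['fx']*q[0]/q[2],W['cy']+W['fy']*q[1]/q[2]
c=np.array([pw(np.r_[O+gx*a+gy*b,.082]) for a in(-.053,.053) for b in(-.053,.053)]); print('opening px',c.round(0).tolist())
x0,y0=c.min(0).astype(int)-2;x1,y1=c.max(0).astype(int)+3
g=cv2.cvtColor(im,cv2.COLOR_BGR2GRAY)[y0:y1,x0:x1]; k=5
r=8e-3*W['fx']/(p[2]+.14-.035); print('ball r px',r)
g=cv2.resize(g,None,fx=k,fy=k,interpolation=cv2.INTER_CUBIC)
H=cv2.HoughCircles(cv2.GaussianBlur(g,(7,7),0),cv2.HOUGH_GRADIENT,1,int(1.7*r*k),param1=60,param2=13,minRadius=int(.8*r*k),maxRadius=int(1.25*r*k))
for h in ([] if H is None else H[0]):
    q=onz(ray(W,(x0+h[0]/k,y0+h[1]/k),p,R),.031)[:2]-O; print('ball gauge xy mm',np.round([q@gx*1e3,q@gy*1e3]),h[2]/k)
# coarse grey map of the opening
print(cv2.resize(g,(26,24),interpolation=cv2.INTER_AREA)//10)
# handle position: dark blob on gate
c2=pw(np.r_[O+gy*.11,.124]); print('expected handle px',c2)
E
```

```text
20.6 [0.5636 0.0742 0.2671]
opening px [[207.0, 67.0], [313.0, 67.0], [212.0, 171.0], [309.0, 171.0]]
ball r px 6.56951324882996
ball gauge xy mm [ 2. 19.] 7.16
ball gauge xy mm [42. 23.] 6.9199996
ball gauge xy mm [34.  2.] 6.7599998
ball gauge xy mm [  5. -17.] 6.66
ball gauge xy mm [3. 1.] 5.98
ball gauge xy mm [49. -5.] 6.32
ball gauge xy mm [ 45. -25.] 5.44
[[23 23 23 23 23 23 23 23 23 23 23 23 23 23 23 23 23 23 23 23 23 23 23 23
  20 23]
 [19 11 11 11 11 11 11 11 11 11 11 11 11 11 11 11 11 11 11 11 11 11 11 11
  14 23]
 [18  9 13 13 13 13 15 19 17 17 19 18 17 18 19 17 18 19 18 17 18 19 17 17
  15 23]
 [19  9 13 14 14 14 17 22 22 22 22 21 21 21 21 21 21 21 21 21 21 21 21 21
  15 23]
 [19  9 13 14 14 14 17 22 21 21 21 21 21 21 21 21 21 21 21 21 21 21 21 20
  16 23]
 [20  9 13 14 14 14 16 22 21 21 21 21 21 21 21 21 21 21 21 21 21 21 21 20
  16 23]
 [21  9 12 14 14 14 15 22 21 21 21 21 21 21 21 21 21 21 21 21 21 21 21 20
  16 23]
 [22  9 12 14 14 14 17 22 22 22 21 21 21 21 21 21 21 21 21 22 22 21 21 19
  16 23]
 [22  9 12 14 14 14 16 22 22 22 22 22 22 22 22 22 22 22 22 22 22 22 22 
[... 641 characters left out ...]
1 21 21 21 21 21 21 21 16
  22 23]
 [23 15 10 14 14 14 15 22 22 22 22 21 17 15 16 21 22 22 22 22 22 22 22 15
  22 23]
 [23 15 10 14 14 14 14 21 21 20 21 20 19 20 14 19 19 17 18 21 21 21 21 14
  22 23]
 [23 16  9 14 14 14 15 18 16 13 18 19 16 17 18 20 18 19 14 20 21 21 20 11
  22 23]
 [22 16  9 14 14 14 14 18 20 15 15 18 16 14 21 21 18 19 17 21 21 21 21 12
  21 21]
 [21 17  9 14 14 14 14 17 17 16 18 20 18 14 18 19 20 18 19 20 19 19 19 11
  16 16]
 [22 18  9 10 10 10 10 10 10 10 10 11 11 10 10 10 10 10 10 10 10 10 10 10
  15 15]
 [22 18 11 11 11 11 11 11 11 11 11 11 11 11 11 11 11 11 11 11 11 11 11 11
  15 15]]
expected handle px (np.float64(380.40371648921916), np.float64(122.49107068517026))
```

```bash
python3 -c "
from h import *
go([.522,.191,.17],down(83.2));go([.522,.191,.102],down(83.2))"
```

```text
shift cm [ 5.49 11.08  9.8 ] rot [ 0.15 -0.39 -0.13]
shift cm [ 5.44 11.06 16.6 ] rot [ 0.15 -0.39 -0.13]
```

Emit:
{"name": "step_arm", "arguments": {
  "rows": [1.5,3,2,0,0,0,5,3,6,4,0,-0.4,0,5,4.5,9,7,0,-0.4,0,5,5.3,10.8,9.5,0,-0.4,0,5,5.4,11.1,9.8,0,-0.4,0,5,5.4,11.1,9.8,0,-0.4,0,5,5.4,11.1,12,0,-0.4,0,5,5.4,11.1,14.5,0,-0.4,0,5,5.4,11.1,16,0,-0.4,0,5,5.4,11.1,16.6,0,-0.4,0,5,5.4,11.1,16.6,0,-0.4,0,5]
}}

```text
t: 21.57
position: [0.523, 0.191, 0.1024]
ee_rot: [[-0.993, 0.121, 0.001], [0.121, 0.993, 0.002], [-0.0, 0.002, -1.0]]
contact_force: [0.3, -0.3, 0.4]
grip_width: 0.0501
grip_force: 0.0
```

Emit:
{"name": "step_arm", "arguments": {
  "rows": [0,0,0,0,0,0,3.5,0,0,0,0,0,0,2,0,0,0,0,0,0,1,0,0,0,0,0,0,1,0,0,0,0,0,0,1,0,0,0,0,0,0,1],
  "force": 30
}}

```text
t: 22.07
position: [0.5237, 0.191, 0.1045]
ee_rot: [[-0.993, 0.119, 0.004], [0.119, 0.993, 0.0], [-0.004, 0.001, -1.0]]
contact_force: [-0.8, -8.7, 5.4]
grip_width: 0.0133
grip_force: 32.0
```

Emit:
{"name": "step_arm", "arguments": {
  "rows": [0,-1,0,0,0,0,1,0,-2.5,0,0,0,0,1,0,-4,0,0,0,0,1,0,-5.5,0,0,0,0,1,0,-7,0,0,0,0,1,0,-8.5,0,0,0,0,1,0,-9.7,0,0,0,0,1,0,-10.5,0,0,0,0,1,0,-10.8,0,0,0,0,1,0,-11,0,0,0,0,1,0,-11,0,0,0,0,1]
}}

```text
t: 22.98
position: [0.5106, 0.0825, 0.1045]
ee_rot: [[-0.993, 0.119, 0.005], [0.119, 0.993, 0.003], [-0.004, 0.003, -1.0]]
contact_force: [-3.0, -0.7, 10.6]
grip_width: 0.0133
grip_force: 32.7
```

Emit:
{"name": "step_arm", "arguments": {
  "rows": [0,-0.2,0,0,0,0,1,0,-0.4,0,0,0,0,1,0,-0.6,0,0,0,0,1,0,-0.6,0,0,0,0,1,0,-0.6,0,0,0,0,1]
}}

```text
t: 23.4
position: [0.5104, 0.0814, 0.1045]
ee_rot: [[-0.993, 0.119, 0.007], [0.119, 0.993, 0.011], [-0.006, 0.011, -1.0]]
contact_force: [2.0, 19.8, 7.5]
grip_width: 0.0133
grip_force: 32.7
```

Emit:
{"name": "step_arm", "arguments": {
  "rows": [0,0.2,0,0,0,0,1,0,0.4,0,0,0,0,1,0,0.4,0,0,0,0,3,0,0.4,0,0,0,0,5,0,0.4,0,0,0,0,5,0,0.4,-2,0,0,0,5,0,0.4,-5,0,0,0,5,0,0.4,-9,0,0,0,5,-1,0.4,-13,0,0,0,5,-4,0.4,-15,0,0,0,5,-5.5,0.4,-16,0,0,0,5,-5.5,0.4,-16,0,0,0,5]
}}

```text
t: 24.4
position: [0.5672, 0.0733, 0.2658]
ee_rot: [[-0.993, 0.12, 0.009], [0.12, 0.993, 0.002], [-0.008, 0.003, -1.0]]
contact_force: [0.0, 0.3, 0.2]
grip_width: 0.0498
grip_force: 0.0
```

Emit:
{"name": "step_arm", "arguments": {
  "rows": [0,0,0,0,0,0,5,0,0,0,0,0,0,5,0,0,0,0,0,0,5]
}}

```text
t: 24.65
position: [0.5617, 0.0746, 0.2604]
ee_rot: [[-0.993, 0.119, -0.002], [0.119, 0.993, 0.003], [0.003, 0.003, -1.0]]
contact_force: [0.2, 0.9, -0.2]
grip_width: 0.0502
grip_force: 0.0
```

```bash
python3 - <<'E'
from plan import *
import cv2
s=manip.observe(); p,R=s['position'],s['ee_rot'];print(s['t'],p,s['contact_force'])
im=manip.grab_frame('wrist')[:,:,::-1].copy();cv2.imwrite('pics/w12.png',im)
W=manip.get_calibration('wrist')
g=cv2.cvtColor(im,cv2.COLOR_BGR2GRAY)
m=(g[40:200,180:400]<60).astype(np.uint8)
for c in cv2.findContours(m,cv2.RETR_EXTERNAL,cv2.CHAIN_APPROX_SIMPLE)[0]:
    x,y,w,h=cv2.boundingRect(c)
    if 8<w<40 and 30<h<80:
        q=onz(ray(W,(180+x+w/2,40+y+h/2),p,R),.115)[:2]-O; print('handle?',x+180,y+40,w,h,np.round([q@gx*1e3,q@gy*1e3],1))
tp=manip.grab_frame('top')[:,:,::-1].copy();cv2.imwrite('pics/top12.png',tp)
a=cv2.cvtColor(cv2.imread('pics/top0.png'),6).astype(int);b=cv2.cvtColor(tp,6).astype(int)
for n,u,v,r in(('beaker',235,138,14),('bottle',186,151,10),('tape',275,266,20)): print(n,np.abs(a-b)[v-r:v+r,u-r:u+r].mean())
d=np.abs(cv2.GaussianBlur(a.astype(np.float32),(3,3),0)-cv2.GaussianBlur(b.astype(np.float32),(3,3),0))>45
for c in cv2.findContours(d.astype(np.uint8),0,2)[0]:
    if cv2.contourArea(c)>6: print('changed',cv2.boundingRect(c))
E
```

```text
24.65 [0.5617 0.0746 0.2604] [ 0.1914  0.9461 -0.1904]
handle? 254 101 14 51 [2.2 0.8]
beaker 4.813775510204081
bottle 55.65
tape 3.3225
changed (78, 378, 10, 6)
changed (230, 376, 7, 5)
changed (193, 365, 35, 19)
changed (0, 354, 14, 21)
changed (152, 331, 9, 4)
changed (77, 322, 39, 60)
changed (118, 321, 33, 63)
changed (144, 314, 46, 70)
changed (306, 203, 4, 5)
changed (307, 195, 12, 15)
changed (312, 192, 12, 14)
changed (199, 167, 15, 7)
changed (153, 162, 21, 3)
changed (180, 156, 13, 31)
changed (93, 116, 106, 207)
changed (192, 109, 9, 11)
changed (116, 107, 12, 13)
changed (128, 106, 70, 51)
```

Emit:
{"name": "step_arm", "arguments": {
  "rows": [4,0,0,0,0,0,5,8,0,-1,0,0,0,5,12,0,-2,0,0,0,5,16,0,-3,0,0,0,5,18,0,-3,0,0,0,5,18,0,-3,0,0,0,5,18,0,-3,0,0,0,5]
}}

```text
t: 25.33
position: [0.3839, 0.0959, 0.2922]
ee_rot: [[-0.993, 0.118, 0.003], [0.118, 0.993, 0.003], [-0.003, 0.003, -1.0]]
contact_force: [-1.0, -0.5, -0.7]
grip_width: 0.0502
grip_force: 0.0
```

```bash
python3 - <<'E'
from plan import *
import cv2
tp=manip.grab_frame('top')[:,:,::-1].copy();sc=manip.grab_frame('scene')[:,:,::-1].copy()
cv2.imwrite('pics/top13.png',tp);cv2.imwrite('pics/scene13.png',sc)
for nm,im,L in(('top',tp,(('beaker',235,138,14),('bottle',186,151,9),('tape',275,266,20))),('scene',sc,(('beaker',299,161,14),('bottle',256,136,11),('tape',196,268,24)))):
    ref=cv2.imread(f'pics/{nm}0.png')
    for n,u,v,r in L:
        t=ref[v-r:v+r,u-r:u+r]; m=cv2.matchTemplate(im[v-r-8:v+r+8,u-r-8:u+r+8],t,cv2.TM_CCOEFF_NORMED); _,q,_,l=cv2.minMaxLoc(m); print(nm,n,'shift px',l[0]-8,l[1]-8,'score',round(q,3))
# scoop level: outline of bowl in the scene image, before and after
for f in(cv2.imread('pics/scene0.png'),sc):
    g=cv2.cvtColor(f,6)[235:300,255:355]; c=max(cv2.findContours((g>90).astype(np.uint8),0,2)[0],key=cv2.contourArea); print(cv2.minAreaRect(c))
print(manip.observe()['t'],manip.observe()['contact_force'])
E
```

```text
top beaker shift px 0 0 score 0.999
top bottle shift px 0 0 score 0.999
top tape shift px 0 0 score 1.0
scene beaker shift px 0 0 score 0.999
scene bottle shift px 0 0 score 0.999
scene tape shift px 0 0 score 1.0
((34.89999771118164, 28.299997329711914), (49.33152770996094, 31.622774124145508), 18.434947967529297)
((35.05000305175781, 28.850000381469727), (49.33153533935547, 31.306549072265625), 18.434946060180664)
25.4333 [ 0.3135 -0.164  -0.0781]
```

The beaker, bottle and tape haven't moved, the scoop is back level and empty, and the gate is at its closed stop. Handing in.

```bash
python3 -c "
from rig import manip
print(manip.close_job())"
```

```text
the job is handed in; nothing more can be done
None
```

The job is handed in after about 25 s of robot time. The gate was opened to its stop, all seven balls were counted in the pan, and the gate was closed to its stop over them. The empty scoop is back level on the worktop, and the beaker, bottle and tape are unmoved. The pan's drop onto its stop was not measured directly.

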